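Weigh a loaded tube carrier on the hanging spring scale

TASK

Weigh the carrier that holds the tubes: take it by its slanted handle, keep it upright, hang its bail bar in the hook of the spring scale and lower it slowly with the hook until the scale bears all the weight, so that the hook neither drops nor jumps when you let go (it should never move faster than about 5 cm a second). Leave it hanging freely and level with the pointer at rest, and leave the empty carrier and everything else on the bench where they are.

Things in the scene. Friction and masses are not known exactly. Their poses are not given: they have to be found in the camera images.
- carrier: The loaded tube carrier, loose, 0.24-0.58 kg: aluminium tray 64 x 88 x 40 mm (x, y, z) with six white-capped tubes fixed in it (cap tops 80 mm up), two straps 94 mm apart (outside, in y) up to a steel bail bar along y, and a slanted grey handle towards its -x. Origin: underside, below the bar; z up. Centre of mass straight below the bar, so it hangs level.
- carrier_grip (a point): Grip point on the loaded carrier's handle: 36 mm to -x of the bar's centre and 71 mm above it (206 mm above the underside). The handle is a flat bar 16 mm thick in y (the jaws close along y), 24 mm wide, 52 mm long; it leans 27 degrees from vertical towards -x as it rises, and the point lies on its axis, 27 mm below its upper end. The gripper must lean likewise, wrist towards -x.
- carrier_bar (a point): Centre of the loaded carrier's bail bar (8 mm thick, along the carrier's y, ends 7 mm lower than the middle), 135 mm above the underside: the point that hangs in the hook. A wire fork with prongs 40 mm apart in y joins bar and handle (the handle's lower end is 55 mm from the bar); the hook's tip passes between the prongs.
- spare: The empty carrier: same shape, but without tubes. Loose, 0.2 kg. A bystander. Origin: centre of its underside.
- stand: The hanging scale, fixed to the bench. Origin: on the bench, straight below the hook's saddle; the hook opens to its -x. Grey foot plate 10 mm thick (x -52 to 113, y -115 to 70 mm), 26 mm post at (85, -90) mm, 450 mm tall, and a white head above the hook (x -8 to 64, y -30 to 30, z 320 to 455 mm). A gripper leaning 27 degrees towards -x clears the head, an upright one does not.
- saddle (a point): On the moving hook: where the bar's centre lies when hung; 240 mm above the bench unloaded (head's underside 80 mm higher). The hook is a J of 8 mm rod in the stand's xz plane: shank 18 mm to +x of this point, bend below it (top of rod 4 mm below), upturned tip 26 mm to -x, its top 26 mm above it. The bar goes in from -x over the tip, then down.
- hook (a joint): Downward travel of the hook and its black pointers (on the sides of the head), m: 0 unloaded, 0.080 at the stop. Spring of about 85 N/m, lightly damped; it starts to move at about 0.1 N and comes to rest at 0.026 to 0.067 under the loaded carrier, by its weight. Let go suddenly, it drops and bounces.
- tipbox: Bystander: loose grey box 85 x 120 x 45 mm. Origin: centre of its underside.
- bottle: Bystander: loose white bottle, 64 mm diameter, 150 mm tall. Origin: centre of its underside.
- jar: Bystander: loose amber jar, 70 mm diameter, 80 mm tall. Origin: centre of its underside.
- beaker: Bystander: loose clear beaker, 72 mm diameter, 85 mm tall. Origin: centre of its underside.
- rack: Bystander: loose steel tube rack 70 x 200 mm, 85 mm tall with its tubes. Origin: centre of its underside.
- reader: Bystander: loose orange hand-held reader, about 160 x 55 x 31 mm. Origin: centre of its handle's underside.

How it is judged:
By the outcome, as a careful person would: the job done as asked, in the order asked, and still so for the second after the job is handed in, with the robot touching nothing.
It also fails if it takes over 61 s, if anything falls off the work surface, if the arm or the gripper's body presses on something with over 40 N, if the wrist force passes 120 N, or if a joint passes its speed limit or range.

ROBOT

A 6-joint arm with a two-finger parallel gripper is mounted at the origin on the work surface. World frame = base frame: x ahead of the robot, y to its left, z up, the work surface at z = 0. Lengths are in m, angles in rad, forces in N, time in s.
With the tool pointing down it reaches from about 0.225 to 0.875 m from the base axis. Payload 3.4 kg.
Tool frame: the origin (TCP) lies between the finger pads; the fingertips stand 25 mm ahead of it and the grasp point (between the pads) lies 6 mm ahead of it (manip.tips_ahead is the distance from the TCP to the fingertips, in m); z points along the fingers, x is the direction in which the jaws open and shut, and the axes are right-handed (so a half turn about z gives the same grasp; the last joint's range is limited). The gripper opens to 85 mm and grips with 20 to 120 N. Pads are 22 mm wide; open, the fingers measure 114 mm over their backs; the gripper's body (76 mm by 85 mm) begins 54 mm behind the grasp point. The pads swing forward as they close: fully open they stand 13 mm farther back than shut.
Start: joints at [1.017, 0.276, 1.505, -0, 1.361, -0.121], TCP at [0.241, 0.522, 0.256] pointing down, gripper open.
Joint ranges: [-2.89, 2.89], [-0.75, 2.08], [0.22, 2.7], [-1.18, 4.32], [0.11, 2.71], [-2.7, 2.7]. Speed limits (rad/s): [2.57, 2.57, 3.14, 3.14, 3.14, 3.14].

INTERFACE

Orientations are given as a unit quaternion [w, x, y, z].
In Python, from rig import manip gives the robot as it stands. The module is installed in compiled form; this text tells all that it offers.
- The arm moves only by the tool send_rows, never from a script. Its argument "plan" is a list of rows, each an object with "linear": the shift along the tool's x, y, z in m, a list of three; "delta_rot": the turn, a rotation vector about the tool's x, y, z in degrees, a list of three; "fingers": the finger opening in m, from 0 to 0.0854. A call has 1 to 12 rows; each row shifts and turns the pose as measured when the row begins, along the tool's axes as they then stand; what a row does not reach is not made up. A row lasts 1/12 s, in which the tool goes at most 41.7 mm and 7.16 degrees, less where a joint would pass 70% of its speed; a pose out of reach is approached as far as the arm can. A call with a gripper value outside its range is refused whole. The fingers move at their own pace and stop on an object; "force" is the grip in N (left out, the last holds). Time passes only in rows, so rows that do not move let the fingers close. It gives the time, the measured TCP pose, the force and the opening at its end, in the units of the state.
- manip.get_state(): the state, without advancing time (a new reading comes with each control period).
- manip.get_image(name): name is "scene" or "top" or "wrist"; returns the picture (480x640x3 uint8, red, green, blue); there is no depth.
- manip.camera_info(name): a dict with "K" (3x3 intrinsics, pixels), "rvec" (rotation vector, rad) and "tvec" (3), from world to camera coordinates, as OpenCV has them. Camera axes: x right, y down, z forward; pixel columns grow to the right and rows downward; lengths in m; the calibration is good to about 2 mm. A picture is of the moment at which its call begins: read the wrist's pose just before it. camera_info takes no time and is no camera call; for the wrist camera it gives the pose at the moment of the call.
- manip.sign_off(): hands the job in, once; it reports no verdict.
Trained networks look in the newest picture that a camera, given by its name, has taken for a name from the list of things; names that differ only in an ending like _2 or _b are one class to them, and where a whole thing is asked for, a point or a joint stands for the part that bears it (a point fixed in the world has none). Each returns a list of dicts, best first, with "p" (0 to 1); they miss things now and then, are a little off and sometimes report something else, mostly with a low value. They report only what shows in the picture. A call takes as long as a camera call.
- manip.find_in(thing, camera): "extent" ([left, top, right, bottom] in pixels, round what is visible of it).
- manip.masks_of(thing, camera): "pixels" (480x640 bool, what is visible of it) and "extent" ([left, top, right, bottom] in pixels, round what is visible of it).
The state is a dict: "clock": time; "qpos": joint angles; "qd": joint speeds; "effort": joint torques, N m; "position": TCP position; "ee_rot": TCP orientation; "contact_force": force on the tool from outside, world axes, zero at the start; "moment": the same for the moment, N m; "width": finger opening in m.
Only numpy, scipy, OpenCV 4.12 (cv2) and the standard library are available. Lean on these libraries where they do the work, as an engineer would, in place of code of your own. Each camera call takes 0.05 s, during which the arm holds its last target. There are 200 camera calls.

## Working session

There is one attempt and no reset: what is moved stays moved. The work goes in short steps, Python scripts to look and compute and a tool call to move; the robot and the scene stay as the last step left them, time stands still between calls to the robot, and variables do not carry over. Pictures are saved under pics/ and viewed, about 8 in all and at most 12, crops included, and the job is handed in when it is done.

Besides the shell and the picture viewer there is one more tool, called after "Emit:" as name([rows], argument=value, ...), one row to a line, values as JSON. send_rows: Moves the arm, as the interface text tells. Its arguments: {"type":"object","properties":{"plan":{"type":"array","items":{"type":"object","properties":{"linear":{"type":"array","items":{"type":"number"}},"delta_rot":{"type":"array","items":{"type":"number"}},"fingers":{"type":"number"}}}},"force":{"type":"number"}},"required":["plan"]}

```bash
mkdir -p pics
cat > h.py <<'E'
import numpy as np, cv2
from rig import manip
from scipy.spatial.transform import Rotation as R
def cam(n):
    c=manip.camera_info(n);K=np.array(c["K"],float);Rm=cv2.Rodrigues(np.array(c["rvec"],float))[0];t=np.array(c["tvec"],float).ravel()
    return K,Rm,t
def proj(P,n):
    K,Rm,t=cam(n);q=(np.atleast_2d(P)@Rm.T+t)@K.T
    return q[:,:2]/q[:,2:]
def onz(uv,z,n):
    K,Rm,t=cam(n);d=Rm.T@np.linalg.solve(K,[uv[0],uv[1],1.]);o=-Rm.T@t
    return o+d*(z-o[2])/d[2]
def tri(obs):
    A=[];b=[]
    for n,uv in obs:
        K,Rm,t=cam(n);d=Rm.T@np.linalg.solve(K,[uv[0],uv[1],1.]);d/=np.linalg.norm(d);o=-Rm.T@t
        M=np.eye(3)-np.outer(d,d);A.append(M);b.append(M@o)
    return np.linalg.lstsq(np.vstack(A),np.hstack(b),rcond=None)[0]
def save(im,f): cv2.imwrite("pics/"+f,im[:,:,::-1])
E
python3 - <<'E'
from h import *
s=manip.get_state();print(s)
for n in("scene","top"):
    save(manip.get_image(n),n+"1.png")
    K,Rm,t=cam(n);print(n,K[0,0],-Rm.T@t,Rm[2])
    for th in("carrier","spare","stand","carrier_grip","carrier_bar","saddle"):
        print(th,[(round(d["p"],2),np.round(d["extent"]).tolist()) for d in manip.find_in(th,n)[:3]])
E
```

```text
{'clock': 0.0, 'qpos': array([ 1.01702990e+00,  2.76584565e-01,  1.50615583e+00,  1.23322285e-06,
        1.36069365e+00, -1.20973713e-01]), 'qd': array([-2.26329057e-04, -6.78040485e-04,  1.06493462e-03,  1.12542731e-04,
       -4.63434573e-05,  3.45759063e-04]), 'effort': array([ 8.63032401e-04, -4.16776657e+01, -2.45801854e+01, -1.56099209e-04,
        1.11146359e-02, -1.64883693e-05]), 'position': array([0.24088893, 0.52156554, 0.25543658]), 'ee_rot': array([ 3.98291832e-04,  8.42438927e-01,  5.38791061e-01, -8.30086883e-04]), 'contact_force': array([-0.39057126,  0.350532  , -0.23733045]), 'moment': array([-0.01667372, -0.01801579, -0.04109257]), 'width': 0.08546986356491548}
scene 543.827402587378 [1.75004833 0.40188656 1.15043335] [-0.74233052 -0.24491537 -0.62366807]
carrier []
spare [(0.69, [377.0, 240.0, 413.0, 320.0])]
stand [(0.97, [265.0, 177.0, 349.0, 345.0])]
carrier_grip [(0.72, [219.0, 202.0, 257.0, 279.0])]
carrier_bar [(0.72, [223.0, 205.0, 258.0, 279.0])]
saddle [(0.59, [313.0, 238.0, 326.0, 257.0])]
top 454.1967750572447 [ 0.44134571 -0.01238404  1.51862656] [ 0.08050294  0.01516687 -0.99663897]
carrier [(0.95, [382.0, 227.0, 420.0, 258.0])]
spare [(0.42, [382.0, 232.0, 420.0, 259.0])]
stand [(0.98, [286.0, 150.0, 353.0, 234.0])]
carrier_grip [(0.72, [385.0, 230.0, 418.0, 258.0]), (0.62, [396.0, 182.0, 419.0, 210.0])]
carrier_bar [(0.68, [384.0, 230.0, 416.0, 255.0])]
saddle [(0.63, [305.0, 202.0, 310.0, 214.0])]
```

View pics/scene1.png

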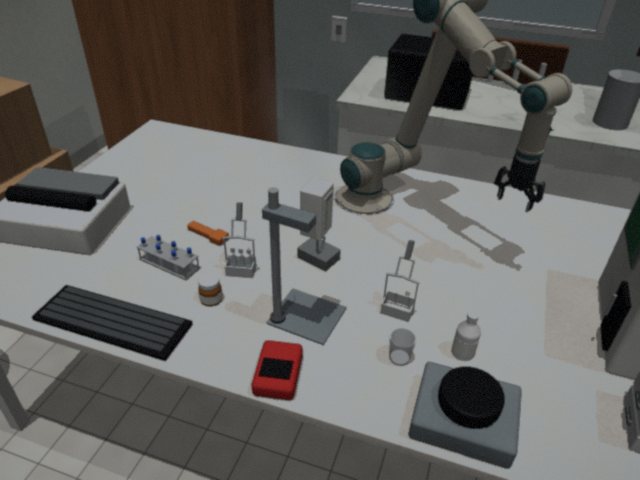

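View pics/top1.png

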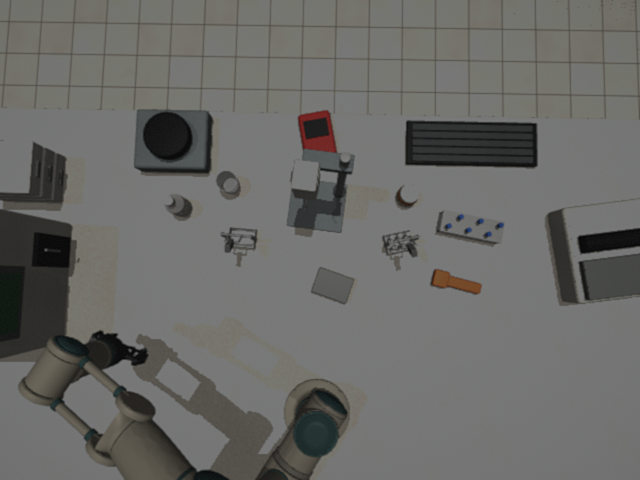

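The scene picture shows the loaded carrier with white caps at (240,245), the spare at (400,290), the scale's foot at (305,315) and its head at (317,205). In the top picture, the loaded carrier is at (400,243), the spare at (240,240) and the stand at (320,190). Next I'll enlarge crops of both.

Run:
```python
from h import *
a=cv2.imread("pics/scene1.png");b=cv2.imread("pics/top1.png")
c1=cv2.resize(a[180:350,205:355],None,fx=3.5,fy=3.5,interpolation=cv2.INTER_CUBIC)
c2=cv2.resize(b[140:265,280:430],None,fx=4,fy=4,interpolation=cv2.INTER_CUBIC)
cv2.imwrite("pics/c1.png",np.clip(c1*1.5,0,255));cv2.imwrite("pics/c2.png",np.clip(c2*1.5,0,255))
```

```text
[ WARN:0@0.399] global loadsave.cpp:1063 imwrite_ Unsupported depth image for selected encoder is fallbacked to CV_8U.
```

View pics/c1.png

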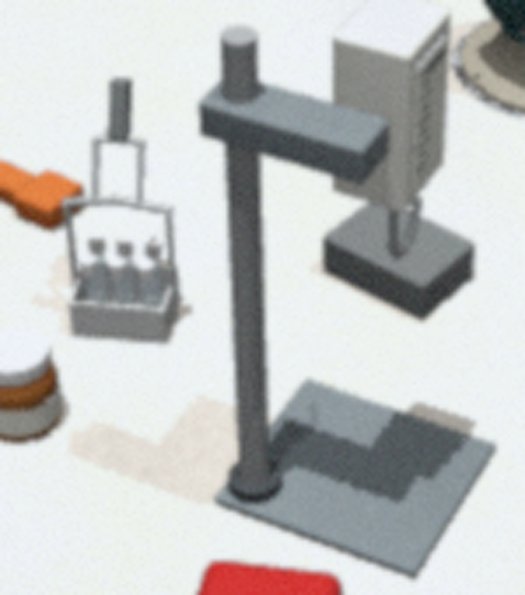

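View pics/c2.png

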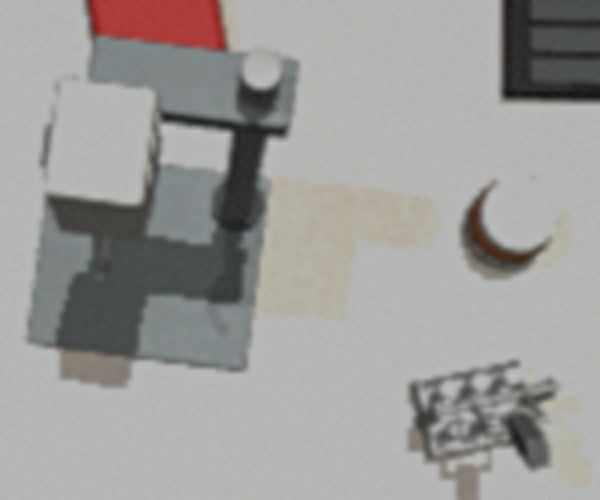

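```bash
cat > fit.py <<'E'
from h import *
from scipy.optimize import least_squares
def fit(obs,x0,loss="soft_l1"):
    # obs: (cam,(u,v),local mm); yaw pose on bench
    def f(p):
        c,s=np.cos(p[2]),np.sin(p[2]);r=[]
        for n,uv,l in obs:
            l=np.array(l)/1000;P=[p[0]+c*l[0]-s*l[1],p[1]+s*l[0]+c*l[1],l[2]]
            r+=list(proj(P,n)[0]-uv)
        return np.array(r)
    q=least_squares(f,x0,loss=loss);return q.x,f(q.x).reshape(-1,2)
S=lambda u,v:("scene",(205+u/3.5,180+v/3.5))
T=lambda u,v:("top",(280+u/4,140+v/4))
E
cat > f1.py <<'E'
from fit import *
st=[T(28,341)+((-52,70,10),),T(245,370)+((-52,-115,10),),T(60,78)+((64,30,455),),T(158,88)+((64,-30,455),),T(147,205)+((-8,-30,455),),T(45,192)+((-8,30,455),),
T(262,68)+((85,-90,450),),S(218,500)+((113,-115,5),),S(415,577)+((113,70,5),),S(495,447)+((-52,70,10),),S(308,380)+((-52,-115,10),),
S(333,40)+((64,-30,455),),S(405,55)+((64,30,455),),S(448,10)+((-8,30,455),),S(240,35)+((85,-90,450),)]
p,r=fit(st,[.55,.05,0]);print("stand",p.round(4),np.abs(r).max(1).round(1))
ca=[S(65,206)+((0,-47,128),),S(172,211)+((0,47,128),),S(120,80)+((-48,0,230),),S(120,138)+((-25,0,184),),S(75,335)+((32,-44,0),),S(166,341)+((32,44,0),),S(70,302)+((32,-44,40),),S(167,307)+((32,44,40),),
T(540,460)+((-48,0,230),),T(515,418)+((-25,0,184),),T(518,363)+((32,-44,40),),T(412,383)+((32,44,40),),T(430,457)+((-32,44,40),)]
p,r=fit(ca,[.45,-.2,0]);print("carrier",p.round(4),np.abs(r).max(1).round(1))
E
python3 f1.py
```

```text
stand [ 0.6533  0.0402 -0.1057] [0.6 0.3 1.1 0.5 1.4 1.  0.5 2.1 0.7 2.1 1.7 2.4 0.8 1.7 1.1]
carrier [ 0.5605 -0.2544  0.2643] [1.4 0.9 0.6 0.5 0.4 0.9 0.4 0.1 2.4 1.3 2.1 0.7 0.4]
```

```bash
cat > plan.py <<'E'
from h import *
from scipy.spatial.transform import Slerp
def rot():
    q=manip.get_state()["ee_rot"];return R.from_quat([q[1],q[2],q[3],q[0]])
def tool(yaw,lean=27):  # tool orientation for a carrier of that yaw; tool x = carrier -y
    a=np.radians(lean);z=np.array([np.sin(a),0,-np.cos(a)]);x=np.array([0,-1,0.]);y=np.cross(z,x)
    return R.from_euler("z",yaw)*R.from_matrix(np.c_[x,y,z])
def rows(P1,R1,n,fingers,P0=None,R0=None):
    s=manip.get_state();P0=s["position"] if P0 is None else P0;R0=rot() if R0 is None else R0
    w=(R0.inv()*R1).as_rotvec();dr=np.degrees(w)/n
    print("dist",np.linalg.norm(P1-P0)/n,"deg/row",np.linalg.norm(dr),"clock",s["clock"],"q",s["qpos"].round(2))
    Ri=R0;out=[]
    for i in range(n):
        l=Ri.inv().apply((P1-P0)/n);Ri=Ri*R.from_rotvec(np.radians(dr))
        out.append('{"linear":[%.4f,%.4f,%.4f],"delta_rot":[%.2f,%.2f,%.2f],"fingers":%g}'%(*l,*dr,fingers))
    print(",\n".join(out))
def grip(car,back=0,zc=0):
    x,y,w=car;Rt=tool(w);g=np.array([x,y,zc])+R.from_euler("z",w).apply([-.036,0,.206])
    return g-Rt.apply([0,0,.006+back]),Rt
E
python3 - <<'E'
from plan import *
P,Q=grip((.5605,-.2544,.2643),.14);print(P)
rows(P,Q,24,.085)
E
```

```text
[ 0.46176909 -0.28111966  0.33608695]
dist 0.034860804202010785 deg/row 5.883550654237057 clock 0.7 q [ 1.02  0.28  1.5  -0.    1.36 -0.12]
{"linear":[-0.0265,0.0224,-0.0033],"delta_rot":[0.50,1.37,5.70],"fingers":0.085},
{"linear":[-0.0241,0.0249,-0.0041],"delta_rot":[0.50,1.37,5.70],"fingers":0.085},
{"linear":[-0.0214,0.0271,-0.0049],"delta_rot":[0.50,1.37,5.70],"fingers":0.085},
{"linear":[-0.0185,0.0290,-0.0056],"delta_rot":[0.50,1.37,5.70],"fingers":0.085},
{"linear":[-0.0154,0.0307,-0.0063],"delta_rot":[0.50,1.37,5.70],"fingers":0.085},
{"linear":[-0.0121,0.0320,-0.0069],"delta_rot":[0.50,1.37,5.70],"fingers":0.085},
{"linear":[-0.0087,0.0329,-0.0074],"delta_rot":[0.50,1.37,5.70],"fingers":0.085},
{"linear":[-0.0052,0.0336,-0.0079],"delta_rot":[0.50,1.37,5.70],"fingers":0.085},
{"linear":[-0.0016,0.0338,-0.0082],"delta_rot":[0.50,1.37,5.70],"fingers":0.085},
{"linear":[0.0019,0.0337,-0.0085],"delta_rot":[0.50,1.37,5.70],"fingers":0.085},
{"linear":[0.0055,0.0333,-0.0087],"delta_rot":[0.50,1.37,5.70],"fingers":0.085},
{"linear":[0.0090,0.0325,-0.0089],"delta_rot":[0.50,1.37,5.7
[... 291 characters left out ...]
.0084],"delta_rot":[0.50,1.37,5.70],"fingers":0.085},
{"linear":[0.0243,0.0237,-0.0081],"delta_rot":[0.50,1.37,5.70],"fingers":0.085},
{"linear":[0.0267,0.0211,-0.0077],"delta_rot":[0.50,1.37,5.70],"fingers":0.085},
{"linear":[0.0288,0.0182,-0.0072],"delta_rot":[0.50,1.37,5.70],"fingers":0.085},
{"linear":[0.0307,0.0152,-0.0066],"delta_rot":[0.50,1.37,5.70],"fingers":0.085},
{"linear":[0.0322,0.0120,-0.0060],"delta_rot":[0.50,1.37,5.70],"fingers":0.085},
{"linear":[0.0333,0.0087,-0.0053],"delta_rot":[0.50,1.37,5.70],"fingers":0.085},
{"linear":[0.0342,0.0053,-0.0045],"delta_rot":[0.50,1.37,5.70],"fingers":0.085},
{"linear":[0.0346,0.0019,-0.0037],"delta_rot":[0.50,1.37,5.70],"fingers":0.085}
```

Emit:
send_rows([
  {"linear": [-0.0265, 0.0224, -0.006], "delta_rot": [0.5, 1.37, 5.7], "fingers": 0.085},
  {"linear": [-0.024, 0.025, -0.006], "delta_rot": [0.5, 1.37, 5.7], "fingers": 0.085},
  {"linear": [-0.0215, 0.027, -0.006], "delta_rot": [0.5, 1.37, 5.7], "fingers": 0.085},
  {"linear": [-0.0185, 0.029, -0.006], "delta_rot": [0.5, 1.37, 5.7], "fingers": 0.085},
  {"linear": [-0.0155, 0.0305, -0.0063], "delta_rot": [0.5, 1.37, 5.7], "fingers": 0.085},
  {"linear": [-0.012, 0.032, -0.007], "delta_rot": [0.5, 1.37, 5.7], "fingers": 0.085},
  {"linear": [-0.0085, 0.033, -0.0075], "delta_rot": [0.5, 1.37, 5.7], "fingers": 0.085},
  {"linear": [-0.005, 0.0335, -0.008], "delta_rot": [0.5, 1.37, 5.7], "fingers": 0.085},
  {"linear": [-0.0015, 0.034, -0.008], "delta_rot": [0.5, 1.37, 5.7], "fingers": 0.085},
  {"linear": [0.002, 0.0335, -0.0085], "delta_rot": [0.5, 1.37, 5.7], "fingers": 0.085},
  {"linear": [0.0055, 0.033, -0.0087], "delta_rot": [0.5, 1.37, 5.7], "fingers": 0.085},
  {"linear": [0.009, 0.0325, -0.0089], "delta_rot": [0.5, 1.37, 5.7], "fingers": 0.085},
])

```text
clock: 1.7
position: [0.3454, 0.1112, 0.3002]
ee_rot: [-0.12, 0.987, -0.051, 0.094]
contact_force: [1.2, -0.1, -0.8]
width: 0.085
```

Emit:
send_rows([
  {"linear": [0.0125, 0.0315, -0.009], "delta_rot": [0.5, 1.37, 5.7], "fingers": 0.085},
  {"linear": [0.0155, 0.03, -0.009], "delta_rot": [0.5, 1.37, 5.7], "fingers": 0.085},
  {"linear": [0.0185, 0.028, -0.0085], "delta_rot": [0.5, 1.37, 5.7], "fingers": 0.085},
  {"linear": [0.0215, 0.026, -0.0085], "delta_rot": [0.5, 1.37, 5.7], "fingers": 0.085},
  {"linear": [0.0245, 0.0235, -0.008], "delta_rot": [0.5, 1.37, 5.7], "fingers": 0.085},
  {"linear": [0.0265, 0.021, -0.0075], "delta_rot": [0.5, 1.37, 5.7], "fingers": 0.085},
  {"linear": [0.029, 0.018, -0.007], "delta_rot": [0.5, 1.37, 5.7], "fingers": 0.085},
  {"linear": [0.0305, 0.015, -0.0065], "delta_rot": [0.5, 1.37, 5.7], "fingers": 0.085},
  {"linear": [0.032, 0.012, -0.006], "delta_rot": [0.5, 1.37, 5.7], "fingers": 0.085},
  {"linear": [0.0335, 0.0085, -0.0055], "delta_rot": [0.5, 1.37, 5.7], "fingers": 0.085},
  {"linear": [0.034, 0.0055, -0.0045], "delta_rot": [0.5, 1.37, 5.7], "fingers": 0.085},
  {"linear": [0.0345, 0.002, -0.0035], "delta_rot": [0.5, 1.37, 5.7], "fingers": 0.085},
])

```text
clock: 2.7
position: [0.4228, -0.321, 0.3403]
ee_rot: [-0.193, 0.734, -0.632, 0.155]
contact_force: [0.5, 0.2, -0.0]
width: 0.0848
```

Run:
```python
from plan import *
P,Q=grip((.5605,-.2544,.2643),.14);s=manip.get_state();print(s["position"],P,s["contact_force"],s["moment"])
rows(P,Q,5,.085)
save(manip.get_image("wrist"),"w1.png")
print([(round(d["p"],2),np.round(d["extent"]).tolist()) for th in ("carrier_grip","carrier") for d in manip.find_in(th,"wrist")[:3]])
print(proj(grip((.5605,-.2544,.2643))[0],"wrist"))
```

```text
[ 0.42276077 -0.32096287  0.34032321] [ 0.46176909 -0.28111966  0.33608695] [ 0.47005052  0.15511841 -0.02423389] [-0.06425723  0.21915071 -0.05287823]
dist 0.011184053352175306 deg/row 1.3364175943538594 clock 2.7 q [-1.09  0.04  1.69  0.5   1.29  0.22]
{"linear":[-0.0067,-0.0074,0.0051],"delta_rot":[-0.34,-0.42,-1.22],"fingers":0.085},
{"linear":[-0.0065,-0.0075,0.0051],"delta_rot":[-0.34,-0.42,-1.22],"fingers":0.085},
{"linear":[-0.0063,-0.0077,0.0051],"delta_rot":[-0.34,-0.42,-1.22],"fingers":0.085},
{"linear":[-0.0061,-0.0079,0.0051],"delta_rot":[-0.34,-0.42,-1.22],"fingers":0.085},
{"linear":[-0.0059,-0.0080,0.0051],"delta_rot":[-0.34,-0.42,-1.22],"fingers":0.085}
[(0.79, [228.0, 163.0, 329.0, 231.0]), (0.66, [228.0, 161.0, 333.0, 230.0])]
[[265.67864895 182.48837642]]
```

View pics/w1.png

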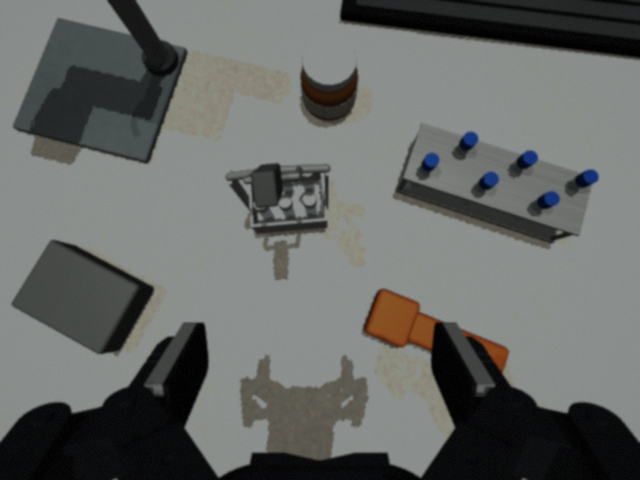

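The wrist view shows the handle at about (265,185), close to the predicted (266,182), the bar from (230,177) to (328,168), and the foot plate at upper left. I'll add these points to the fit.

```bash
cat >> f1.py <<'E'
W=lambda u,v:("wrist",(u,v))
w=[W(231,176)+((0,47,128),),W(328,168)+((0,-47,128),),W(252,223)+((-32,44,40),),W(327,221)+((-32,-44,40),),W(252,230)+((-32,44,3),)]
p,r=fit(w,[.56,-.25,.26]);print("carrier wrist only",p.round(4),r.round(1).tolist())
p,r=fit(ca+w,[.56,-.25,.26]);print("carrier all",p.round(4),r[-5:].round(1).tolist())
w=[W(15,127)+((-52,70,10),),W(149,161)+((-52,-115,10),),W(187,50)+((113,-115,10),),W(59,19)+((113,70,10),)]
p2,r=fit(w,[.65,.04,-.1]);print("stand wrist only",p2.round(4),r.round(1).tolist())
p2,r=fit(st+w,[.65,.04,-.1]);print("stand all",p2.round(4),r[-4:].round(1).tolist())
from plan import *
for b in(0,):
    P,Q=grip(p,.06);print(P);rows(P,Q,5,.085)
E
python3 f1.py
```

```text
stand [ 0.6533  0.0402 -0.1057] [0.6 0.3 1.1 0.5 1.4 1.  0.5 2.1 0.7 2.1 1.7 2.4 0.8 1.7 1.1]
carrier [ 0.5605 -0.2544  0.2643] [1.4 0.9 0.6 0.5 0.4 0.9 0.4 0.1 2.4 1.3 2.1 0.7 0.4]
carrier wrist only [ 0.5627 -0.2573  0.1876] [[-2.1, -5.1], [1.4, -0.6], [-2.1, 1.2], [0.1, 0.6], [3.5, 0.5]]
carrier all [ 0.5608 -0.256   0.2328] [[-3.9, -1.2], [-0.4, -1.0], [-2.3, 4.2], [-0.1, 0.3], [3.4, 3.3]]
stand wrist only [ 0.6499  0.0361 -0.0993] [[-1.9, 1.3], [0.1, 1.4], [2.2, -3.0], [-0.1, -2.3]]
stand all [ 0.6517  0.0384 -0.0987] [[-3.3, -0.2], [-1.4, -0.2], [0.7, -4.6], [-1.5, -3.7]]
[ 0.49658807 -0.27121932  0.26480643]
dist 0.02326880892915071 deg/row 0.9474841767874648 clock 2.85 q [-1.09  0.04  1.69  0.5   1.29  0.22]
{"linear":[-0.0073,-0.0069,0.0210],"delta_rot":[-0.33,-0.24,-0.86],"fingers":0.085},
{"linear":[-0.0071,-0.0071,0.0210],"delta_rot":[-0.33,-0.24,-0.86],"fingers":0.085},
{"linear":[-0.0069,-0.0074,0.0210],"delta_rot":[-0.33,-0.24,-0.86],"fingers":0.085},
{"linear":[-0.0067,-0.0076,0.0209],"delta_rot":[-0.33,-0.24,-0.86],"fingers":0.085},
{"linear":[-0.0065,-0.0078,0.0209],"delta_rot":[-0.33,-0.24,-0.86],"fingers":0.085}
```

Emit:
send_rows([
  {"linear": [-0.0073, -0.007, 0.019], "delta_rot": [-0.33, -0.24, -0.86], "fingers": 0.085},
  {"linear": [-0.0071, -0.0071, 0.019], "delta_rot": [-0.33, -0.24, -0.86], "fingers": 0.085},
  {"linear": [-0.0069, -0.0074, 0.019], "delta_rot": [-0.33, -0.24, -0.86], "fingers": 0.085},
  {"linear": [-0.0067, -0.0076, 0.019], "delta_rot": [-0.33, -0.24, -0.86], "fingers": 0.085},
  {"linear": [-0.0065, -0.0078, 0.019], "delta_rot": [-0.33, -0.24, -0.86], "fingers": 0.085},
  {"linear": [0, 0, 0], "delta_rot": [0, 0, 0], "fingers": 0.085},
])

```text
clock: 3.35
position: [0.4917, -0.2653, 0.2717]
ee_rot: [-0.182, 0.766, -0.599, 0.143]
contact_force: [-1.1, 0.7, 0.6]
width: 0.0852
```

Run:
```python
from plan import *
s=manip.get_state();print(s["position"])
im=manip.get_image("wrist");save(im,"w2full.png")
c=cv2.resize(im[60:360,130:530],None,fx=2,fy=2,interpolation=cv2.INTER_CUBIC);save(np.clip(c*1.5,0,255).astype(np.uint8),"w2.png")
p=(.5608,-.256,.2328);c_,s_=np.cos(p[2]),np.sin(p[2])
for l in [(0,47,128),(0,-47,128),(-48,0,230),(-25,0,184),(-32,44,40),(-32,-44,40)]:
    l=np.array(l)/1000;print(l,(proj([p[0]+c_*l[0]-s_*l[1],p[1]+s_*l[0]+c_*l[1],l[2]],"wrist")[0]-[130,60])*2)
```

```text
[ 0.49173011 -0.26533381  0.27169551]
[0.    0.047 0.128] [267.12671013 343.65544185]
[ 0.    -0.047  0.128] [524.92072875 346.5646483 ]
[-0.048  0.     0.23 ] [405.20956775 480.75561261]
[-0.025  0.     0.184] [400.05674034 399.3201599 ]
[-0.032  0.044  0.04 ] [297.04797089 441.40666364]
[-0.032 -0.044  0.04 ] [484.75719368 443.49933066]
```

View pics/w2.png

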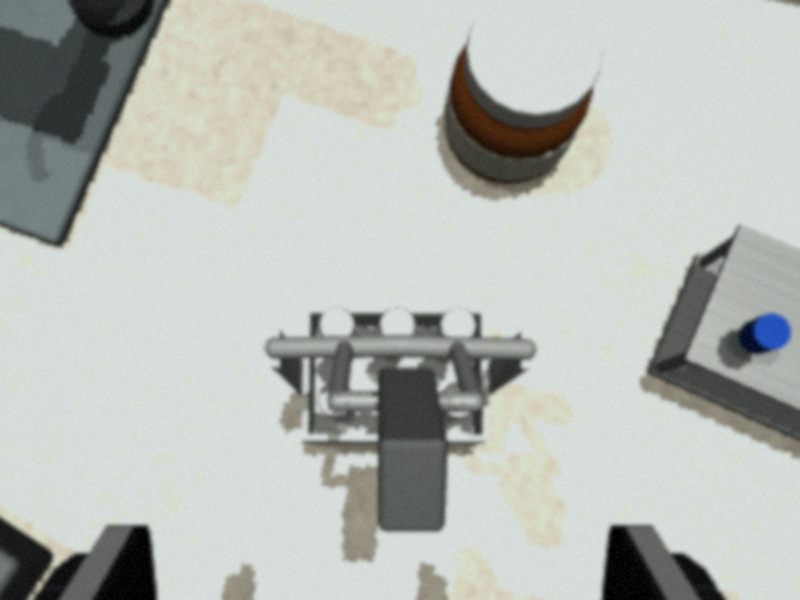

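The close wrist view has the bar from (266,348) to (535,349), horizontal in the crop, and the handle's top face at (412,484). That is within 2 mm of the prediction. I'll advance.

Run:
```python
from plan import *
P,Q=grip((.5602,-.2578,.236),0);print(P);rows(P,Q,6,.085)
```

```text
[ 0.52254945 -0.26685425  0.21134604]
dist 0.011484610733326598 deg/row 0.07685311054891604 clock 3.4 q [-0.88  0.11  1.77  0.47  1.09  0.26]
{"linear":[0.0013,0.0002,0.0114],"delta_rot":[0.03,0.01,0.07],"fingers":0.085},
{"linear":[0.0013,0.0002,0.0114],"delta_rot":[0.03,0.01,0.07],"fingers":0.085},
{"linear":[0.0013,0.0002,0.0114],"delta_rot":[0.03,0.01,0.07],"fingers":0.085},
{"linear":[0.0013,0.0002,0.0114],"delta_rot":[0.03,0.01,0.07],"fingers":0.085},
{"linear":[0.0013,0.0002,0.0114],"delta_rot":[0.03,0.01,0.07],"fingers":0.085},
{"linear":[0.0013,0.0002,0.0114],"delta_rot":[0.03,0.01,0.07],"fingers":0.085}
```

Emit:
send_rows([
  {"linear": [0.0013, 0, 0.0115], "delta_rot": [0, 0, 0.1], "fingers": 0.085},
  {"linear": [0.0013, 0, 0.0115], "delta_rot": [0, 0, 0.1], "fingers": 0.085},
  {"linear": [0.0013, 0, 0.0115], "delta_rot": [0, 0, 0.1], "fingers": 0.085},
  {"linear": [0.0013, 0, 0.0115], "delta_rot": [0, 0, 0.1], "fingers": 0.085},
  {"linear": [0.0013, 0, 0.0115], "delta_rot": [0, 0, 0.1], "fingers": 0.085},
  {"linear": [0.0013, 0, 0.0115], "delta_rot": [0, 0, 0], "fingers": 0.085},
  {"linear": [0, 0, 0.001], "delta_rot": [0, 0, 0], "fingers": 0.085},
])

```text
clock: 3.98
position: [0.524, -0.2681, 0.2119]
ee_rot: [-0.181, 0.764, -0.601, 0.148]
contact_force: [0.7, 0.4, 0.6]
width: 0.0849
```

Emit:
send_rows([
  {"linear": [0, 0, 0], "delta_rot": [0, 0, 0], "fingers": 0.03},
  {"linear": [0, 0, 0], "delta_rot": [0, 0, 0], "fingers": 0.02},
  {"linear": [0, 0, 0], "delta_rot": [0, 0, 0], "fingers": 0.01},
  {"linear": [0, 0, 0], "delta_rot": [0, 0, 0], "fingers": 0.0},
  {"linear": [0, 0, 0], "delta_rot": [0, 0, 0], "fingers": 0.0},
  {"linear": [0, 0, 0], "delta_rot": [0, 0, 0], "fingers": 0.0},
  {"linear": [0, 0, 0], "delta_rot": [0, 0, 0], "fingers": 0.0},
  {"linear": [0, 0, 0], "delta_rot": [0, 0, 0], "fingers": 0.0},
], force=100)

```text
clock: 4.65
position: [0.522, -0.2689, 0.2141]
ee_rot: [-0.18, 0.764, -0.602, 0.149]
contact_force: [-0.3, -0.8, -1.2]
width: 0.0146
```

```bash
cat >> plan.py <<'E'
def lean():
    z=rot().as_matrix()[:,2];x=rot().as_matrix()[:,0]
    return "lean %.2f az %.2f; tool x az %.2f elev %.2f"%(np.degrees(np.arccos(-z[2])),np.degrees(np.arctan2(z[1],z[0])),np.degrees(np.arctan2(x[1],x[0])),np.degrees(np.arcsin(x[2])))
E
python3 - <<'E'
from plan import *
s=manip.get_state();print(s,lean())
print("off",rot().inv().apply(np.array([.5602,-.2578,.135])-s["position"]))
rows(s["position"]+[0,0,.03],rot(),3,0)
E
```

```text
{'clock': 4.65, 'qpos': array([-0.82753626,  0.19282671,  1.83003298,  0.50970636,  0.93196112,
        0.23686272]), 'qd': array([-0.00239308, -0.00133079,  0.00226608, -0.00460691,  0.00047415,
        0.00106766]), 'effort': array([  0.20678781, -35.64773798, -23.35585713,   2.04388283,
        -0.64367456,  -0.03880328]), 'position': array([ 0.52204107, -0.26892551,  0.21411912]), 'ee_rot': array([-0.17992557,  0.76385963, -0.60160278,  0.14906154]), 'contact_force': array([-0.28686588, -0.82102476, -1.17880455]), 'moment': array([-0.01317083,  0.21062534, -0.03399519]), 'width': 0.014572541193149012} lean 27.02 az 12.14; tool x az -76.60 elev 0.64
off [-0.00286926  0.00056185  0.08849388]
dist 0.01 deg/row 0.0 clock 4.65 q [-0.83  0.19  1.83  0.51  0.93  0.24]
{"linear":[0.0001,-0.0045,-0.0089],"delta_rot":[0.00,0.00,0.00],"fingers":0},
{"linear":[0.0001,-0.0045,-0.0089],"delta_rot":[0.00,0.00,0.00],"fingers":0},
{"linear":[0.0001,-0.0045,-0.0089],"delta_rot":[0.00,0.00,0.00],"fingers":0}
```

Emit:
send_rows([
  {"linear": [0, -0.002, -0.004], "delta_rot": [0, 0, 0], "fingers": 0},
  {"linear": [0, -0.0045, -0.009], "delta_rot": [0, 0, 0], "fingers": 0},
  {"linear": [0, -0.0045, -0.009], "delta_rot": [0, 0, 0], "fingers": 0},
  {"linear": [0, -0.0045, -0.009], "delta_rot": [0, 0, 0], "fingers": 0},
  {"linear": [0, -0.0045, -0.009], "delta_rot": [0, 0, 0], "fingers": 0},
  {"linear": [0, -0.0045, -0.009], "delta_rot": [0, 0, 0], "fingers": 0},
  {"linear": [0, 0, 0], "delta_rot": [0, 0, 0], "fingers": 0},
])

```text
clock: 5.23
position: [0.5192, -0.2669, 0.2713]
ee_rot: [-0.179, 0.765, -0.602, 0.145]
contact_force: [0.7, -0.3, -4.5]
width: 0.015
```

Run:
```python
from plan import *
s=manip.get_state();print(s["position"],s["contact_force"],s["moment"],s["width"],lean())
a=manip.get_image("scene");save(a,"s2f.png");b=manip.get_image("wrist");save(b,"w3f.png")
c=np.hstack([cv2.resize(a[150:290,190:290],None,fx=4,fy=4,interpolation=cv2.INTER_CUBIC),cv2.resize(b[160:440,220:420],None,fx=2,fy=2,interpolation=cv2.INTER_CUBIC)])
save(np.clip(c*1.4,0,255).astype(np.uint8),"c3.png")
bar=s["position"]+rot().apply([0,.0005,.0885]);yax=-rot().apply([1,0,0])
print("bar",bar)
for k in(-.047,.047):
    e=bar+k*yax-[0,0,.007]
    print((proj(e,"scene")[0]-[190,150])*4,(proj(e,"wrist")[0]-[220,160])*2+[400,0])
h=s["position"]+rot().apply([0,0,.006+.003-.027]);print("top end",(proj(h,"scene")[0]-[190,150])*4,(proj(h,"wrist")[0]-[220,160])*2+[400,0])
```

```text
[ 0.51916041 -0.26687711  0.27126628] [ 0.73001971 -0.27766649 -4.48482444] [-0.29039271  0.63720735 -0.05777096] 0.015002835597351164 lean 26.61 az 12.86; tool x az -76.46 elev 0.34
bar [ 0.55714232 -0.25800225  0.19182378]
[126.27559383 285.56467552] [766.79242467 213.81409955]
[248.43321257 295.3213555 ] [435.62236931 213.52092602]
top end [191.43990375 142.00945788] [603.35384504 483.34940265]
```

View pics/c3.png

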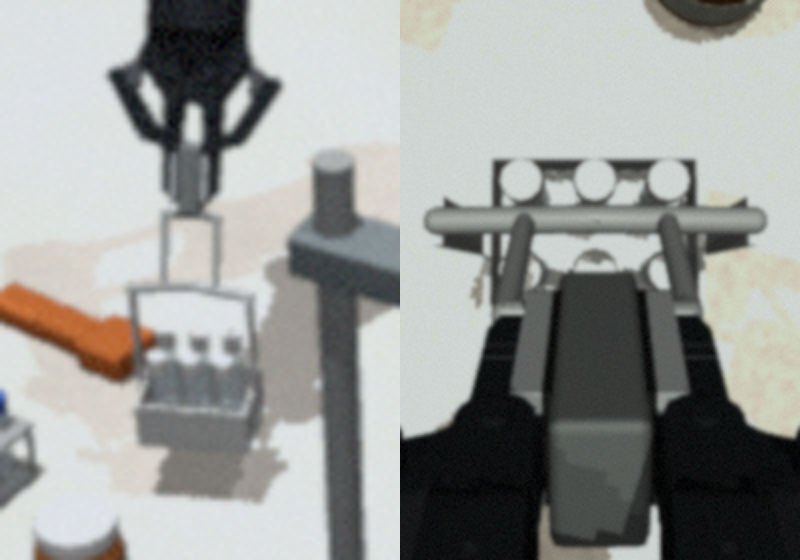

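```bash
cat >> plan.py <<'E'
ST=[.652,.0385,-.0995]
OFF=np.array([0,.0015,.0885])
def barpose(lx,ly,z,st=None,ln=27):
    st=st or ST;Q=tool(st[2],ln);b=np.array([st[0],st[1],0])+R.from_euler("z",st[2]).apply([lx,ly,z])
    return b-Q.apply(OFF),Q
def local(st=None):
    st=st or ST;s=manip.get_state();b=s["position"]+rot().apply(OFF)
    return R.from_euler("z",-st[2]).apply(b-[st[0],st[1],0]).round(4)
E
python3 - <<'E'
from plan import *
P,Q=barpose(-.075,0,.295);s=manip.get_state();p0=s["position"];p1=p0+[0,0,.105];p1m=p1
rows(p1,rot(),5,0)
rows(P,Q,14,0,P0=p1)
E
```

```text
dist 0.020999999999999998 deg/row 0.0 clock 5.3333 q [-0.83  0.14  1.74  0.46  1.07  0.32]
{"linear":[0.0001,-0.0094,-0.0188],"delta_rot":[0.00,0.00,0.00],"fingers":0},
{"linear":[0.0001,-0.0094,-0.0188],"delta_rot":[0.00,0.00,0.00],"fingers":0},
{"linear":[0.0001,-0.0094,-0.0188],"delta_rot":[0.00,0.00,0.00],"fingers":0},
{"linear":[0.0001,-0.0094,-0.0188],"delta_rot":[0.00,0.00,0.00],"fingers":0},
{"linear":[0.0001,-0.0094,-0.0188],"delta_rot":[0.00,0.00,0.00],"fingers":0}
dist 0.02262642049846111 deg/row 1.3767719640393754 clock 5.3333 q [-0.83  0.14  1.74  0.46  1.07  0.32]
{"linear":[-0.0216,-0.0061,0.0029],"delta_rot":[0.03,0.61,1.24],"fingers":0},
{"linear":[-0.0218,-0.0056,0.0027],"delta_rot":[0.03,0.61,1.24],"fingers":0},
{"linear":[-0.0219,-0.0051,0.0024],"delta_rot":[0.03,0.61,1.24],"fingers":0},
{"linear":[-0.0220,-0.0046,0.0022],"delta_rot":[0.03,0.61,1.24],"fingers":0},
{"linear":[-0.0222,-0.0042,0.0020],"delta_rot":[0.03,0.61,1.24],"fingers":0},
{"linear":[-0.0223,-0.0037,0.0017],"delta_rot":[0.03,0.61,1.24],"fingers":0},
{"linear":[-0.0223,-0.0032,0.0015],"delta_rot":[0.03,0.61,1.24],"fingers":0},
{"linear":[-0.0224,-0.0027,0.0013],"delta_rot":[0.03,0.61,1.24],"fingers":0},
{"linear":[-0.0225,-0.0022,0.0010],"delta_rot":[0.03,0.61,1.24],"fingers":0},
{"linear":[-0.0225,-0.0018,0.0008],"delta_rot":[0.03,0.61,1.24],"fingers":0},
{"linear":[-0.0226,-0.0013,0.0006],"delta_rot":[0.03,0.61,1.24],"fingers":0},
{"linear":[-0.0226,-0.0008,0.0003],"delta_rot":[0.03,0.61,1.24],"fingers":0},
{"linear":[-0.0226,-0.0003,0.0001],"delta_rot":[0.03,0.61,1.24],"fingers":0},
{"linear":[-0.0226,0.0002,-0.0001],"delta_rot":[0.03,0.61,1.24],"fingers":0}
```

Emit:
send_rows([
  {"linear": [0, -0.005, -0.01], "delta_rot": [0, 0, 0], "fingers": 0},
  {"linear": [0, -0.0094, -0.0188], "delta_rot": [0, 0, 0], "fingers": 0},
  {"linear": [0, -0.0094, -0.0188], "delta_rot": [0, 0, 0], "fingers": 0},
  {"linear": [0, -0.0094, -0.0188], "delta_rot": [0, 0, 0], "fingers": 0},
  {"linear": [0, -0.0094, -0.0188], "delta_rot": [0, 0, 0], "fingers": 0},
  {"linear": [0, -0.005, -0.01], "delta_rot": [0, 0, 0], "fingers": 0},
  {"linear": [-0.011, -0.003, 0.0015], "delta_rot": [0, 0.3, 0.6], "fingers": 0},
  {"linear": [-0.0216, -0.006, 0.003], "delta_rot": [0, 0.6, 1.25], "fingers": 0},
  {"linear": [-0.022, -0.0055, 0.0027], "delta_rot": [0, 0.6, 1.25], "fingers": 0},
  {"linear": [-0.022, -0.005, 0.0024], "delta_rot": [0, 0.6, 1.25], "fingers": 0},
  {"linear": [-0.022, -0.0045, 0.0022], "delta_rot": [0, 0.6, 1.25], "fingers": 0},
  {"linear": [-0.022, -0.004, 0.002], "delta_rot": [0, 0.6, 1.25], "fingers": 0},
])

```text
clock: 6.33
position: [0.5247, -0.1412, 0.3794]
ee_rot: [-0.167, 0.718, -0.659, 0.148]
contact_force: [-0.1, 0.8, -5.7]
width: 0.0153
```

Emit:
send_rows([
  {"linear": [-0.0223, -0.0037, 0.0017], "delta_rot": [0, 0.6, 1.25], "fingers": 0},
  {"linear": [-0.0223, -0.0032, 0.0015], "delta_rot": [0, 0.6, 1.25], "fingers": 0},
  {"linear": [-0.0224, -0.0027, 0.0013], "delta_rot": [0, 0.6, 1.25], "fingers": 0},
  {"linear": [-0.0225, -0.0022, 0.001], "delta_rot": [0, 0.6, 1.25], "fingers": 0},
  {"linear": [-0.0225, -0.0018, 0.0008], "delta_rot": [0, 0.6, 1.25], "fingers": 0},
  {"linear": [-0.0226, -0.0013, 0.0006], "delta_rot": [0, 0.6, 1.25], "fingers": 0},
  {"linear": [-0.0226, -0.0008, 0.0003], "delta_rot": [0, 0.6, 1.25], "fingers": 0},
  {"linear": [-0.015, 0, 0], "delta_rot": [0, 0.6, 1.25], "fingers": 0},
  {"linear": [-0.008, 0, 0], "delta_rot": [0, 0.3, 0.6], "fingers": 0},
  {"linear": [0, 0, 0], "delta_rot": [0, 0, 0], "fingers": 0},
])

```text
clock: 7.17
position: [0.5323, 0.0601, 0.3795]
ee_rot: [0.151, -0.643, 0.736, -0.148]
contact_force: [-0.5, 0.5, -5.2]
width: 0.015
```

Run:
```python
from plan import *
s=manip.get_state();print(s["position"],s["contact_force"],s["width"],lean(),"local bar",local())
P,Q=barpose(-.075,0,.295);rows(P,Q,3,0)
```

```text
[0.53230168 0.06005531 0.37953857] [-0.48366408  0.48902931 -5.18803698] 0.015016073209277425 lean 24.35 az -3.34; tool x az -97.36 elev -1.82 local bar [-0.0862  0.0111  0.2983]
dist 0.004362005438139718 deg/row 1.2147732712686719 clock 7.1667 q [-0.   -0.04  1.65 -0.03  1.11  1.71]
{"linear":[0.0032,-0.0017,0.0025],"delta_rot":[0.90,0.31,-0.76],"fingers":0},
{"linear":[0.0032,-0.0016,0.0025],"delta_rot":[0.90,0.31,-0.76],"fingers":0},
{"linear":[0.0032,-0.0015,0.0026],"delta_rot":[0.90,0.31,-0.76],"fingers":0}
```

Emit:
send_rows([
  {"linear": [0.0032, -0.0017, 0.0025], "delta_rot": [0.9, 0.3, -0.75], "fingers": 0},
  {"linear": [0.0032, -0.0016, 0.0025], "delta_rot": [0.9, 0.3, -0.75], "fingers": 0},
  {"linear": [0.0032, -0.0015, 0.0025], "delta_rot": [0.9, 0.3, -0.75], "fingers": 0},
  {"linear": [0, 0, 0], "delta_rot": [0, 0, 0], "fingers": 0},
])

```text
clock: 7.5
position: [0.5371, 0.0484, 0.3726]
ee_rot: [0.156, -0.654, 0.72, -0.173]
contact_force: [-1.0, -0.2, -4.5]
width: 0.0147
```

Run:
```python
from plan import *
s=manip.get_state();print(s["position"],s["contact_force"],s["width"],lean(),"local bar",local())
P,Q=barpose(-.075,0,.295);rows(P,Q,3,0)
a=manip.get_image("scene");b=manip.get_image("wrist");save(b,"w4f.png")
Z=R.from_euler("z",ST[2])
for n,o,k in(("scene",[265,170],4),("wrist",[170,120],2)):
  for l in [(0,0,.24),(-.026,0,.266),(.018,0,.30),(-.008,.03,.32),(-.008,-.03,.32),(.064,.03,.32)]:
    w=np.array([ST[0],ST[1],0])+Z.apply(l);print(n,l,((proj(w,n)[0]-o)*k).round(1))
c=np.hstack([cv2.resize(a[170:310,265:355],None,fx=4,fy=4,interpolation=cv2.INTER_CUBIC),cv2.resize(b[120:400,170:390],None,fx=2,fy=2,interpolation=cv2.INTER_CUBIC)])
save(np.clip(c*1.4,0,255).astype(np.uint8),"c4.png")
```

```text
[0.53711968 0.04836053 0.37264785] [-1.01956546 -0.21376647 -4.48904916] 0.014688972271623154 lean 26.91 az -5.76; tool x az -95.55 elev 0.11 local bar [-0.0766 -0.0016  0.293 ]
dist 0.0009559128470070542 deg/row 0.07009142488347445 clock 7.5 q [-0.01 -0.05  1.69 -0.05  1.03  1.67]
{"linear":[-0.0005,-0.0007,-0.0003],"delta_rot":[0.03,-0.01,0.06],"fingers":0},
{"linear":[-0.0005,-0.0007,-0.0003],"delta_rot":[0.03,-0.01,0.06],"fingers":0},
{"linear":[-0.0005,-0.0007,-0.0003],"delta_rot":[0.03,-0.01,0.06],"fingers":0}
scene (0, 0, 0.24) [216.5 311.9]
scene (-0.026, 0, 0.266) [233.5 260.5]
scene (0.018, 0, 0.3) [206.9 255. ]
scene (-0.008, 0.03, 0.32) [266.1 221.4]
scene (-0.008, -0.03, 0.32) [183.1 197.5]
scene (0.064, 0.03, 0.32) [219.5 281.5]
wrist (0, 0, 0.24) [297.  95.]
wrist (-0.026, 0, 0.266) [296.5 147. ]
wrist (0.018, 0, 0.3) [296.7 -33.4]
wrist (-0.008, 0.03, 0.32) [179.4  24.3]
wrist (-0.008, -0.03, 0.32) [413.   24.9]
wrist (0.064, 0.03, 0.32) [ 185.5 -230.8]
```

View pics/c4.png

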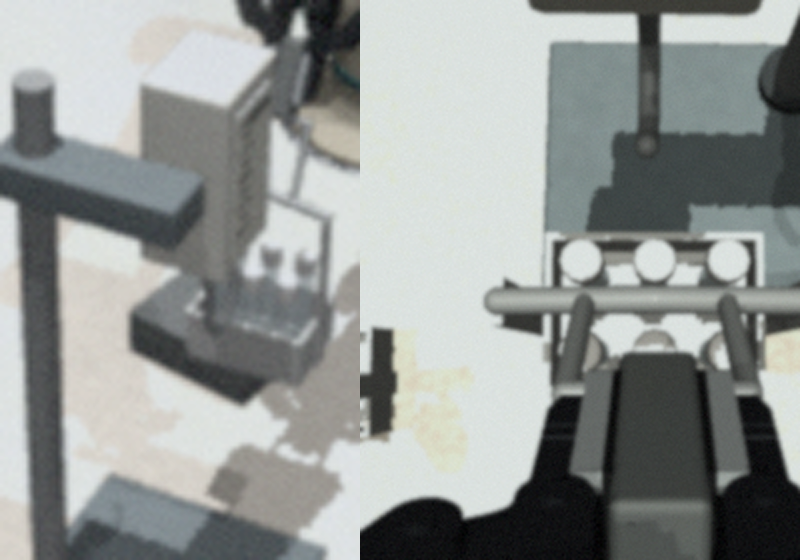

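The right half of the crop shows the hook tip at (647,145), with (656,147) predicted, so the hook sits about 2.4 mm further to +y. The bar and fork are square, centred at x = 656. The left half shows the carrier upright behind the head. Next I'll average the loaded force and plan the entry.

```bash
sed -i 's/^ST=.*/ST=[.6522,.0409,-.0995]/' plan.py
cat >> plan.py <<'E'
def force(n=12):
    f=[]
    for _ in range(n):
        manip.get_image("wrist");s=manip.get_state();f.append(np.r_[s["contact_force"],s["moment"]])
    f=np.array(f);print("F",f.mean(0).round(3),"sd",f.std(0).round(2),"clock",s["clock"])
    return f.mean(0)
E
python3 - <<'E'
from plan import *
force(14);print(local())
P,Q=barpose(-.045,0,.282);rows(P,Q,3,0)
P2,Q=barpose(-.007,0,.280);rows(P2,Q,4,0,P0=P,R0=Q)
E
```

```text
F [-0.118  0.007 -4.83   0.058  0.73   0.014] sd [0.6  0.45 0.57 0.02 0.03 0.03] clock 8.3
[-0.0758 -0.0023  0.2942]
dist 0.011065987955974084 deg/row 0.07280732375875555 clock 8.3 q [-0.01 -0.05  1.69 -0.04  1.03  1.67]
{"linear":[-0.0008,-0.0073,0.0083],"delta_rot":[0.01,0.03,0.07],"fingers":0},
{"linear":[-0.0008,-0.0073,0.0083],"delta_rot":[0.01,0.03,0.07],"fingers":0},
{"linear":[-0.0008,-0.0073,0.0083],"delta_rot":[0.01,0.03,0.07],"fingers":0}
dist 0.009513148795220238 deg/row 0.0 clock 8.3 q [-0.01 -0.05  1.69 -0.04  1.03  1.67]
{"linear":[-0.0000,-0.0082,0.0048],"delta_rot":[0.00,0.00,0.00],"fingers":0},
{"linear":[-0.0000,-0.0082,0.0048],"delta_rot":[0.00,0.00,0.00],"fingers":0},
{"linear":[-0.0000,-0.0082,0.0048],"delta_rot":[0.00,0.00,0.00],"fingers":0},
{"linear":[-0.0000,-0.0082,0.0048],"delta_rot":[0.00,0.00,0.00],"fingers":0}
```

Emit:
send_rows([
  {"linear": [-0.0008, -0.0073, 0.0083], "delta_rot": [0, 0, 0], "fingers": 0},
  {"linear": [-0.0008, -0.0073, 0.0083], "delta_rot": [0, 0, 0], "fingers": 0},
  {"linear": [-0.0008, -0.0073, 0.0083], "delta_rot": [0, 0, 0], "fingers": 0},
  {"linear": [0, 0, 0], "delta_rot": [0, 0, 0], "fingers": 0},
])

```text
clock: 8.63
position: [0.5723, 0.0495, 0.361]
ee_rot: [0.158, -0.654, 0.719, -0.174]
contact_force: [-0.3, 0.8, -5.2]
width: 0.0146
```

Run:
```python
from plan import *
print(local(),lean())
P2,Q=barpose(-.007,0,.280);rows(P2,Q,6,0)
```

```text
[-0.0413  0.0007  0.2815] lean 27.13 az -5.47; tool x az -95.47 elev 0.00
dist 0.005750857786597638 deg/row 0.04399787180579121 clock 8.6333 q [-0.01  0.01  1.67 -0.05  1.    1.67]
{"linear":[0.0001,-0.0050,0.0028],"delta_rot":[-0.02,0.02,0.03],"fingers":0},
{"linear":[0.0001,-0.0050,0.0028],"delta_rot":[-0.02,0.02,0.03],"fingers":0},
{"linear":[0.0001,-0.0050,0.0028],"delta_rot":[-0.02,0.02,0.03],"fingers":0},
{"linear":[0.0001,-0.0050,0.0028],"delta_rot":[-0.02,0.02,0.03],"fingers":0},
{"linear":[0.0001,-0.0050,0.0028],"delta_rot":[-0.02,0.02,0.03],"fingers":0},
{"linear":[0.0001,-0.0050,0.0028],"delta_rot":[-0.02,0.02,0.03],"fingers":0}
```

Emit:
send_rows([
  {"linear": [0, -0.005, 0.0026], "delta_rot": [0, 0, 0], "fingers": 0},
  {"linear": [0, -0.005, 0.0026], "delta_rot": [0, 0, 0], "fingers": 0},
  {"linear": [0, -0.005, 0.0026], "delta_rot": [0, 0, 0], "fingers": 0},
  {"linear": [0, -0.005, 0.0026], "delta_rot": [0, 0, 0], "fingers": 0},
  {"linear": [0, -0.005, 0.0026], "delta_rot": [0, 0, 0], "fingers": 0},
  {"linear": [0, -0.002, 0.001], "delta_rot": [0, 0, 0], "fingers": 0},
  {"linear": [0, 0, 0], "delta_rot": [0, 0, 0], "fingers": 0},
])

```text
clock: 9.22
position: [0.6074, 0.046, 0.3588]
ee_rot: [0.157, -0.654, 0.72, -0.173]
contact_force: [-0.4, -0.2, -4.0]
width: 0.0148
```

Run:
```python
from plan import *
print(local(),lean(),manip.get_state()["contact_force"])
P2,Q=barpose(-.002,0,.247);rows(P2,Q,8,0)
a=manip.get_image("scene");b=manip.get_image("wrist")
c=np.hstack([cv2.resize(a[170:310,265:355],None,fx=4,fy=4,interpolation=cv2.INTER_CUBIC),cv2.resize(b[120:400,170:390],None,fx=2,fy=2,interpolation=cv2.INTER_CUBIC)])
save(np.clip(c*1.6,0,255).astype(np.uint8),"c5.png")
```

```text
[-0.0063  0.0008  0.2792] lean 26.95 az -5.53; tool x az -95.48 elev 0.03 [-0.4175114  -0.1752892  -4.03571325]
dist 0.004066910850794555 deg/row 0.028615062824585393 clock 9.2167 q [-0.02  0.06  1.61 -0.04  1.    1.66]
{"linear":[0.0001,0.0014,0.0038],"delta_rot":[0.01,0.01,0.03],"fingers":0},
{"linear":[0.0001,0.0014,0.0038],"delta_rot":[0.01,0.01,0.03],"fingers":0},
{"linear":[0.0001,0.0014,0.0038],"delta_rot":[0.01,0.01,0.03],"fingers":0},
{"linear":[0.0001,0.0014,0.0038],"delta_rot":[0.01,0.01,0.03],"fingers":0},
{"linear":[0.0001,0.0014,0.0038],"delta_rot":[0.01,0.01,0.03],"fingers":0},
{"linear":[0.0001,0.0014,0.0038],"delta_rot":[0.01,0.01,0.03],"fingers":0},
{"linear":[0.0001,0.0014,0.0038],"delta_rot":[0.01,0.01,0.03],"fingers":0},
{"linear":[0.0001,0.0014,0.0038],"delta_rot":[0.01,0.01,0.03],"fingers":0}
```

View pics/c5.png

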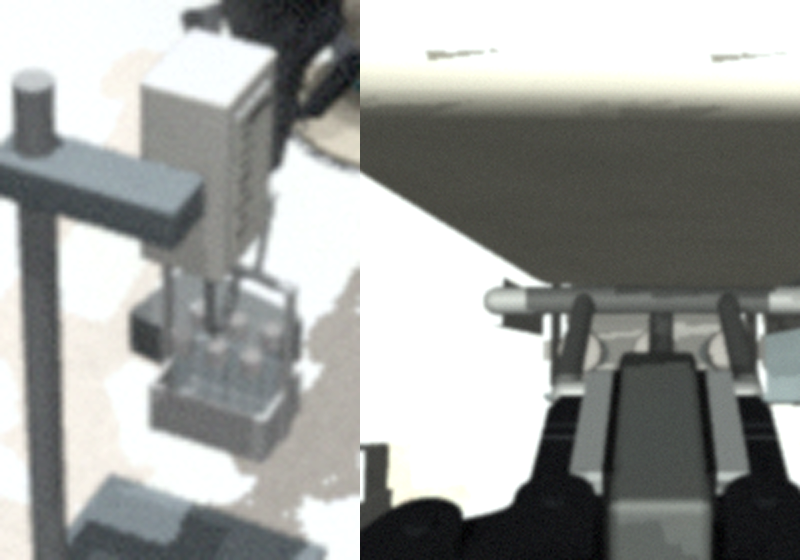

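The wrist half shows the hook's tip rod at about (660,330), between the prongs at 580 and 735 and to the near side of the bar, so the bar has passed over the tip. Now I'll lower.

Emit:
send_rows([
  {"linear": [0, 0.0014, 0.0038], "delta_rot": [0, 0, 0], "fingers": 0},
  {"linear": [0, 0.0014, 0.0038], "delta_rot": [0, 0, 0], "fingers": 0},
  {"linear": [0, 0.0014, 0.0038], "delta_rot": [0, 0, 0], "fingers": 0},
  {"linear": [0, 0.0014, 0.0038], "delta_rot": [0, 0, 0], "fingers": 0},
  {"linear": [0, 0.0014, 0.0038], "delta_rot": [0, 0, 0], "fingers": 0},
  {"linear": [0, 0.0014, 0.0038], "delta_rot": [0, 0, 0], "fingers": 0},
  {"linear": [0, 0.0014, 0.0038], "delta_rot": [0, 0, 0], "fingers": 0},
  {"linear": [0, 0, 0], "delta_rot": [0, 0, 0], "fingers": 0},
])

```text
clock: 9.98
position: [0.6082, 0.046, 0.3271]
ee_rot: [0.156, -0.654, 0.72, -0.172]
contact_force: [-1.7, 0.3, -5.0]
width: 0.0148
```

Run:
```python
from plan import *
print(local(),lean());force(8)
P2,Q=barpose(-.001,0,.222);rows(P2,Q,12,0)
```

```text
[-0.0057  0.0008  0.2474] lean 26.81 az -5.52; tool x az -95.46 elev 0.03
F [ 0.289  0.112 -4.712  0.07   0.727  0.008] sd [0.58 0.51 0.46 0.03 0.04 0.03] clock 10.3833
dist 0.002320149099772668 deg/row 0.020126911045976408 clock 10.3833 q [-0.02  0.08  1.67 -0.04  0.93  1.66]
{"linear":[0.0001,0.0008,0.0022],"delta_rot":[-0.00,0.01,0.02],"fingers":0},
{"linear":[0.0001,0.0008,0.0022],"delta_rot":[-0.00,0.01,0.02],"fingers":0},
{"linear":[0.0001,0.0008,0.0022],"delta_rot":[-0.00,0.01,0.02],"fingers":0},
{"linear":[0.0001,0.0008,0.0022],"delta_rot":[-0.00,0.01,0.02],"fingers":0},
{"linear":[0.0001,0.0008,0.0022],"delta_rot":[-0.00,0.01,0.02],"fingers":0},
{"linear":[0.0001,0.0008,0.0022],"delta_rot":[-0.00,0.01,0.02],"fingers":0},
{"linear":[0.0001,0.0008,0.0022],"delta_rot":[-0.00,0.01,0.02],"fingers":0},
{"linear":[0.0001,0.0008,0.0022],"delta_rot":[-0.00,0.01,0.02],"fingers":0},
{"linear":[0.0001,0.0008,0.0022],"delta_rot":[-0.00,0.01,0.02],"fingers":0},
{"linear":[0.0001,0.0008,0.0022],"delta_rot":[-0.00,0.01,0.02],"fingers":0},
{"linear":[0.0001,0.0008,0.0022],"delta_rot":[-0.00,0.01,0.02],"fingers":0},
{"linear":[0.0001,0.0008,0.0022],"delta_rot":[-0.00,0.01,0.02],"fingers":0}
```

Emit:
send_rows([
  {"linear": [0, 0.0008, 0.002], "delta_rot": [0, 0, 0], "fingers": 0},
  {"linear": [0, 0.0008, 0.002], "delta_rot": [0, 0, 0], "fingers": 0},
  {"linear": [0, 0.0008, 0.002], "delta_rot": [0, 0, 0], "fingers": 0},
  {"linear": [0, 0.0008, 0.002], "delta_rot": [0, 0, 0], "fingers": 0},
  {"linear": [0, 0.0008, 0.002], "delta_rot": [0, 0, 0], "fingers": 0},
  {"linear": [0, 0.0008, 0.002], "delta_rot": [0, 0, 0], "fingers": 0},
  {"linear": [0, 0.0008, 0.002], "delta_rot": [0, 0, 0], "fingers": 0},
  {"linear": [0, 0.0008, 0.002], "delta_rot": [0, 0, 0], "fingers": 0},
  {"linear": [0, 0.0008, 0.002], "delta_rot": [0, 0, 0], "fingers": 0},
  {"linear": [0, 0.0008, 0.002], "delta_rot": [0, 0, 0], "fingers": 0},
  {"linear": [0, 0.0008, 0.002], "delta_rot": [0, 0, 0], "fingers": 0},
  {"linear": [0, 0, 0], "delta_rot": [0, 0, 0], "fingers": 0},
])

```text
clock: 11.38
position: [0.6123, 0.0457, 0.3047]
ee_rot: [0.158, -0.654, 0.719, -0.174]
contact_force: [-0.7, -0.3, -3.1]
width: 0.015
```

Run:
```python
from plan import *
print(local(),lean());force(10)
```

```text
[-0.0011  0.0009  0.2253] lean 27.21 az -5.49; tool x az -95.45 elev 0.02
F [-0.531 -0.648 -3.723  0.024  0.687 -0.028] sd [0.45 0.5  0.49 0.03 0.03 0.04] clock 11.8833
```

Emit:
send_rows([
  {"linear": [0, 0.001, 0.0019], "delta_rot": [0, 0, 0], "fingers": 0},
  {"linear": [0, 0.001, 0.0019], "delta_rot": [0, 0, 0], "fingers": 0},
  {"linear": [0, 0.001, 0.0019], "delta_rot": [0, 0, 0], "fingers": 0},
  {"linear": [0, 0.001, 0.0019], "delta_rot": [0, 0, 0], "fingers": 0},
  {"linear": [0, 0.001, 0.0019], "delta_rot": [0, 0, 0], "fingers": 0},
  {"linear": [0, 0.001, 0.0019], "delta_rot": [0, 0, 0], "fingers": 0},
  {"linear": [0, 0.001, 0.0019], "delta_rot": [0, 0, 0], "fingers": 0},
  {"linear": [0, 0.001, 0.0019], "delta_rot": [0, 0, 0], "fingers": 0},
  {"linear": [0, 0.001, 0.0019], "delta_rot": [0, 0, 0], "fingers": 0},
  {"linear": [0, 0.001, 0.0019], "delta_rot": [0, 0, 0], "fingers": 0},
  {"linear": [0, 0.001, 0.0019], "delta_rot": [0, 0, 0], "fingers": 0},
  {"linear": [0, 0, 0], "delta_rot": [0, 0, 0], "fingers": 0},
])

```text
clock: 12.88
position: [0.613, 0.0456, 0.2808]
ee_rot: [0.16, -0.654, 0.719, -0.176]
contact_force: [-1.5, 0.3, -1.5]
width: 0.0149
```

Run:
```python
from plan import *
print(local(),lean());force(14)
```

```text
[0.     0.001  0.2016] lean 27.46 az -5.47; tool x az -95.44 elev 0.01
F [-0.884 -0.507 -1.66   0.005  0.585 -0.02 ] sd [0.42 0.42 0.4  0.02 0.03 0.03] clock 13.5833
```

Emit:
send_rows([
  {"linear": [0, 0.0013, 0.0016], "delta_rot": [-0.06, 0, 0], "fingers": 0},
  {"linear": [0, 0.0013, 0.0016], "delta_rot": [-0.06, 0, 0], "fingers": 0},
  {"linear": [0, 0.0013, 0.0016], "delta_rot": [-0.06, 0, 0], "fingers": 0},
  {"linear": [0, 0.0013, 0.0016], "delta_rot": [-0.06, 0, 0], "fingers": 0},
  {"linear": [0, 0.0013, 0.0016], "delta_rot": [-0.06, 0, 0], "fingers": 0},
  {"linear": [0, 0.0013, 0.0016], "delta_rot": [-0.06, 0, 0], "fingers": 0},
  {"linear": [0, 0.0013, 0.0016], "delta_rot": [-0.06, 0, 0], "fingers": 0},
  {"linear": [0, 0, 0], "delta_rot": [0, 0, 0], "fingers": 0},
])

```text
clock: 14.25
position: [0.6131, 0.0456, 0.2684]
ee_rot: [0.16, -0.653, 0.719, -0.176]
contact_force: [0.5, -0.8, -0.4]
width: 0.0151
```

Run:
```python
from plan import *
print(local(),lean());force(18)
```

```text
[1.000e-04 1.000e-03 1.892e-01] lean 27.52 az -5.44; tool x az -95.43 elev 0.00
F [ 0.2   -0.259 -0.546 -0.074  0.245 -0.036] sd [0.46 0.59 0.49 0.03 0.04 0.02] clock 15.15
```

Emit:
send_rows([
  {"linear": [0, 0.0008, 0.0013], "delta_rot": [-0.1, 0, 0], "fingers": 0},
  {"linear": [0, 0.0008, 0.0013], "delta_rot": [-0.1, 0, 0], "fingers": 0},
  {"linear": [0, 0.0008, 0.0013], "delta_rot": [-0.1, 0, 0], "fingers": 0},
  {"linear": [0, 0, 0], "delta_rot": [0, 0, 0], "fingers": 0},
])

```text
clock: 15.48
position: [0.6133, 0.0456, 0.2644]
ee_rot: [0.159, -0.654, 0.719, -0.175]
contact_force: [-0.2, -1.0, -0.7]
width: 0.015
```

Run:
```python
from plan import *
print(local(),lean());force(28)
```

```text
[1.00e-04 1.00e-03 1.85e-01] lean 27.31 az -5.43; tool x az -95.43 elev 0.00
F [ 0.403 -0.376 -0.162 -0.086  0.154 -0.044] sd [0.48 0.53 0.63 0.04 0.04 0.04] clock 16.8833
```

Emit:
send_rows([
  {"linear": [0, 0.0006, 0.0013], "delta_rot": [-0.2, 0, 0], "fingers": 0},
  {"linear": [0, 0, 0.0003], "delta_rot": [-0.1, 0, 0], "fingers": 0},
  {"linear": [0, 0, 0], "delta_rot": [0, 0, 0], "fingers": 0},
])

```text
clock: 17.13
position: [0.6137, 0.0456, 0.263]
ee_rot: [0.157, -0.654, 0.719, -0.173]
contact_force: [0.4, -0.2, -0.0]
width: 0.015
```

Run:
```python
from plan import *
print(local(),lean());force(30)
```

```text
[1.000e-04 1.000e-03 1.835e-01] lean 27.03 az -5.43; tool x az -95.43 elev -0.00
F [ 0.491 -0.318  0.092 -0.098  0.116 -0.035] sd [0.6  0.42 0.47 0.03 0.03 0.03] clock 18.6333
```

Emit:
send_rows([
  {"linear": [0.0005, -0.0007, 0.0003], "delta_rot": [0, 0, 0], "fingers": 0},
  {"linear": [0.0005, -0.0007, 0.0003], "delta_rot": [0, 0, 0], "fingers": 0},
  {"linear": [0, 0, 0], "delta_rot": [0, 0, 0], "fingers": 0},
])

```text
clock: 18.88
position: [0.6141, 0.0451, 0.2625]
ee_rot: [0.157, -0.654, 0.72, -0.172]
contact_force: [0.4, -0.8, -1.0]
width: 0.0147
```

Run:
```python
from plan import *
print(local(),lean());force(24)
a=manip.get_image("scene");b=manip.get_image("wrist");save(a,"s6f.png");save(b,"w6f.png")
c=np.hstack([cv2.resize(a[170:310,265:355],None,fx=4,fy=4,interpolation=cv2.INTER_CUBIC),cv2.resize(b[120:400,170:390],None,fx=2,fy=2,interpolation=cv2.INTER_CUBIC)])
save(np.clip(c*1.4,0,255).astype(np.uint8),"c6.png")
```

```text
[0.0004 0.0007 0.1828] lean 26.89 az -5.27; tool x az -95.43 elev -0.08
F [-0.111  0.253 -0.022  0.042  0.251  0.026] sd [0.58 0.46 0.57 0.04 0.03 0.03] clock 20.0833
```

View pics/c6.png

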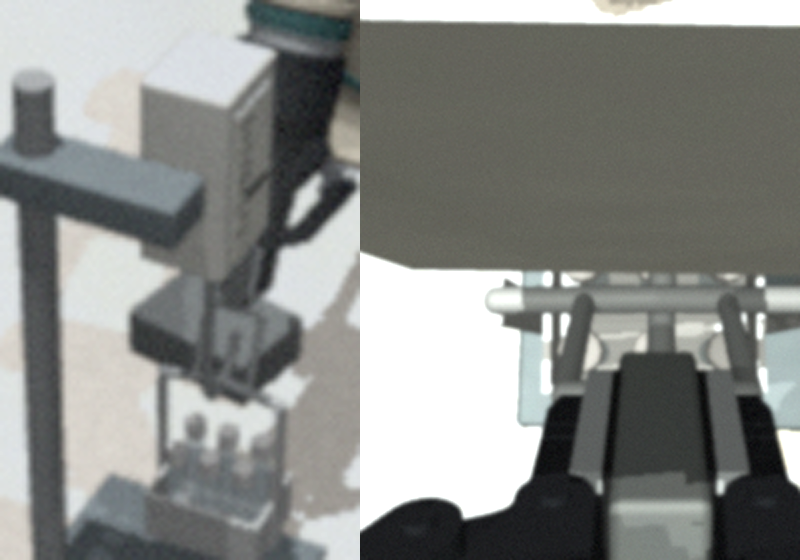

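Here the bar sits in the hook (left half, hook bend at about (212,385)) and the carrier is upright. The fork straddles the tip, and all forces are within noise of zero. I'll lower the grip force first, then open.

Emit:
send_rows([
  {"linear": [0, 0, 0], "delta_rot": [0, 0, 0], "fingers": 0},
  {"linear": [0, 0, 0], "delta_rot": [0, 0, 0], "fingers": 0.008},
  {"linear": [0, 0, 0], "delta_rot": [0, 0, 0], "fingers": 0.014},
  {"linear": [0, 0, 0], "delta_rot": [0, 0, 0], "fingers": 0.017},
  {"linear": [0, 0, 0], "delta_rot": [0, 0, 0], "fingers": 0.02},
  {"linear": [0, 0, 0], "delta_rot": [0, 0, 0], "fingers": 0.025},
  {"linear": [0, 0, 0], "delta_rot": [0, 0, 0], "fingers": 0.035},
  {"linear": [0, 0, 0], "delta_rot": [0, 0, 0], "fingers": 0.045},
  {"linear": [0, 0, 0], "delta_rot": [0, 0, 0], "fingers": 0.045},
], force=20)

```text
clock: 20.93
position: [0.6144, 0.0449, 0.2628]
ee_rot: [0.157, -0.654, 0.72, -0.172]
contact_force: [0.3, -0.1, 0.1]
width: 0.045
```

Run:
```python
from plan import *
print(lean());force(10)
s=manip.get_state();print(s["width"]);b=manip.get_image("wrist");a=cv2.imread("pics/w6f.png")[:,:,::-1];save(b,"w7f.png")
c=np.hstack([cv2.resize(x[120:400,170:370],None,fx=2,fy=2) for x in(a,b)]);save(c,"c7.png")
```

```text
lean 26.94 az -5.32; tool x az -95.44 elev -0.06
F [-0.331  0.065  0.099  0.011  0.211 -0.001] sd [0.57 0.33 0.52 0.03 0.05 0.02] clock 21.4333
0.045144990502938465
```

View pics/c7.png

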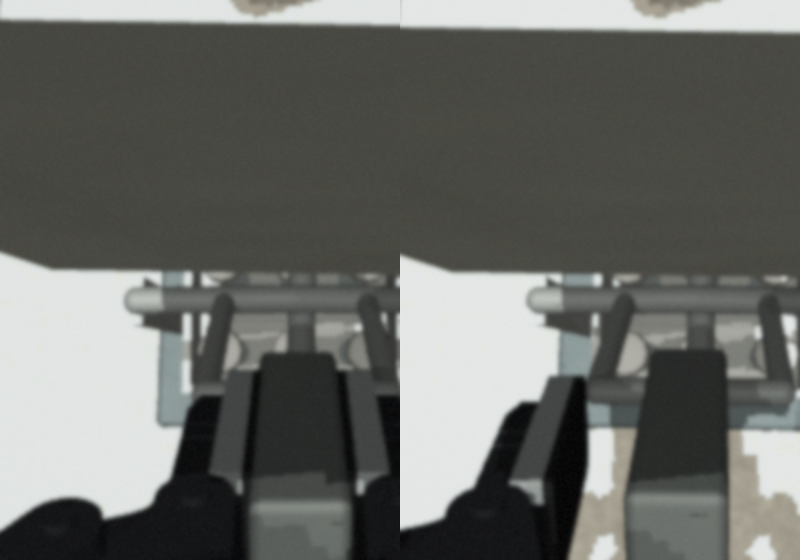

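Comparing before and after release, the bar stays at row 300 and the handle is free between the open jaws. I'll retract along the tool axis.

Emit:
send_rows([
  {"linear": [0, 0, -0.004], "delta_rot": [0, 0, 0], "fingers": 0.045},
  {"linear": [0, 0, -0.008], "delta_rot": [0, 0, 0], "fingers": 0.045},
  {"linear": [0, 0, -0.01], "delta_rot": [0, 0, 0], "fingers": 0.045},
  {"linear": [0, 0, -0.012], "delta_rot": [0, 0, 0], "fingers": 0.045},
  {"linear": [0, 0, -0.015], "delta_rot": [0, 0, 0], "fingers": 0.045},
  {"linear": [0, 0, -0.015], "delta_rot": [0, 0, 0], "fingers": 0.045},
  {"linear": [0, 0, -0.015], "delta_rot": [0, 0, 0], "fingers": 0.045},
  {"linear": [0, 0, -0.02], "delta_rot": [0, 0, 0], "fingers": 0.045},
  {"linear": [0, 0, -0.02], "delta_rot": [0, 0, 0], "fingers": 0.045},
  {"linear": [0, 0, -0.02], "delta_rot": [0, 0, 0], "fingers": 0.045},
  {"linear": [0, 0, -0.02], "delta_rot": [0, 0, 0], "fingers": 0.045},
  {"linear": [0, 0, 0], "delta_rot": [0, 0, 0], "fingers": 0.045},
])

```text
clock: 22.48
position: [0.5352, 0.0523, 0.4205]
ee_rot: [0.16, -0.654, 0.719, -0.174]
contact_force: [0.4, 0.2, 0.8]
width: 0.0452
```

Run:
```python
from plan import *
force(20)
a=manip.get_image("scene");force(10);b=manip.get_image("scene")
d=cv2.absdiff(a,b)[170:345,255:360];print("motion diff max/mean",d.max(),d.mean())
o=cv2.imread("pics/scene1.png")[:,:,::-1]
for x0,x1,y0,y1,n in((370,420,235,325,"spare"),(130,205,220,280,"rack"),(450,490,310,365,"bottle"),(385,420,325,370,"beaker"),(190,225,270,310,"jar")):
    print(n,cv2.absdiff(o,b)[y0:y1,x0:x1].mean().round(1))
c=cv2.resize(b[140:360,190:430],None,fx=2.5,fy=2.5,interpolation=cv2.INTER_CUBIC);save(np.clip(c*1.3,0,255).astype(np.uint8),"c8.png")
```

```text
F [ 0.107  0.027 -0.159  0.015  0.215  0.001] sd [0.52 0.31 0.63 0.04 0.03 0.03] clock 23.4833
F [0.026 0.039 0.129 0.039 0.202 0.005] sd [0.35 0.25 0.33 0.03 0.02 0.03] clock 24.0333Traceback (most recent call last):
  File "<stdin>", line 3, in <module>
ValueError: 200 camera calls are used up
```

The camera calls are used up. I'll let it settle for 2 s and then hand in.

Emit:
send_rows([
  {"linear": [0, 0, 0], "fingers": 0.045, "delta_rot": [0, 0, 0]},
  {"linear": [0, 0, 0], "fingers": 0.045, "delta_rot": [0, 0, 0]},
  {"linear": [0, 0, 0], "fingers": 0.045, "delta_rot": [0, 0, 0]},
  {"linear": [0, 0, 0], "fingers": 0.045, "delta_rot": [0, 0, 0]},
  {"linear": [0, 0, 0], "fingers": 0.045, "delta_rot": [0, 0, 0]},
  {"linear": [0, 0, 0], "fingers": 0.045, "delta_rot": [0, 0, 0]},
  {"linear": [0, 0, 0], "fingers": 0.045, "delta_rot": [0, 0, 0]},
  {"linear": [0, 0, 0], "fingers": 0.045, "delta_rot": [0, 0, 0]},
  {"linear": [0, 0, 0], "fingers": 0.045, "delta_rot": [0, 0, 0]},
  {"linear": [0, 0, 0], "fingers": 0.045, "delta_rot": [0, 0, 0]},
  {"linear": [0, 0, 0], "fingers": 0.045, "delta_rot": [0, 0, 0]},
  {"linear": [0, 0, 0], "fingers": 0.045, "delta_rot": [0, 0, 0]},
])

```text
clock: 25.03
position: [0.5353, 0.0521, 0.4142]
ee_rot: [0.156, -0.654, 0.72, -0.171]
contact_force: [-0.1, -0.7, 0.2]
width: 0.045
```

Emit:
send_rows([
  {"linear": [0, 0, 0], "fingers": 0.045, "delta_rot": [0, 0, 0]},
  {"linear": [0, 0, 0], "fingers": 0.045, "delta_rot": [0, 0, 0]},
  {"linear": [0, 0, 0], "fingers": 0.045, "delta_rot": [0, 0, 0]},
  {"linear": [0, 0, 0], "fingers": 0.045, "delta_rot": [0, 0, 0]},
  {"linear": [0, 0, 0], "fingers": 0.045, "delta_rot": [0, 0, 0]},
  {"linear": [0, 0, 0], "fingers": 0.045, "delta_rot": [0, 0, 0]},
  {"linear": [0, 0, 0], "fingers": 0.045, "delta_rot": [0, 0, 0]},
  {"linear": [0, 0, 0], "fingers": 0.045, "delta_rot": [0, 0, 0]},
  {"linear": [0, 0, 0], "fingers": 0.045, "delta_rot": [0, 0, 0]},
  {"linear": [0, 0, 0], "fingers": 0.045, "delta_rot": [0, 0, 0]},
  {"linear": [0, 0, 0], "fingers": 0.045, "delta_rot": [0, 0, 0]},
  {"linear": [0, 0, 0], "fingers": 0.045, "delta_rot": [0, 0, 0]},
])

```text
clock: 26.03
position: [0.5353, 0.0521, 0.4142]
ee_rot: [0.156, -0.654, 0.72, -0.171]
contact_force: [0.7, -0.2, 0.3]
width: 0.0448
```

```bash
python3 -c "
from rig import manip
print(manip.get_state()['position'],manip.sign_off())"
```

```text
the job is handed in; nothing more can be done
[0.53530583 0.05205742 0.41418062] None
```

The loaded carrier is hanging in the scale's hook and the job is handed in at about 26 s. I could not take a last picture after backing the arm away.

- **What I did:** I took the carrier by its slanted handle, carried it upright over the hook tip and lowered the bar into the saddle. I then lowered it with the hook at about 2.5 cm/s by the commanded steps, over about 55 mm. The vertical force on the gripper fell from 4.8 N to within noise of zero (−0.02 N averaged). I eased the grip to 20 N, opened the jaws, drew back along the tool axis and waited 2 s.
- **What the last checks showed:** The wrist pictures before and after letting go show the bar and handle in the same place, with the handle free between the open jaws. The averaged force stayed within noise of zero after release and after backing away.
- **What I did not check:**
  - The 200 camera calls ran out during the last check, because I used many of them to average the force. The final look at the pointer at rest, the level and the untouched items on the bench was therefore not made.
  - The hook's speed was not measured directly either.
  - No unexpected contact force showed in the readings I took.

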